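# Put two brush washers back together

### The job

Put the two brush washers on the painter's bench back together: stand each strainer basket on the floor of its own pot (large in large, small in small), then close each pot with its own lid, sitting flat all round. Leave the pots standing where they are, and don't disturb the glass mug or the closed paint tin.

Things in the scene. Friction and masses are not known exactly. Their poses are not given: they have to be found in the camera images.
- large_pot: The large brush-washer pot: an open round stainless-steel pot, standing loose on the table, outside diameter 108 mm (113 over the rolled rim), inside diameter 102 (count on 100), height 74, inner floor 4 above the table, about 0.5 kg. A thin wire bail lies folded against its side and needs no attention. Origin: centre of its underside; z up.
- small_pot: The small brush-washer pot: the same in a smaller size, outside diameter 80 mm (85 over the rim), inside diameter 74 (count on 72), height 64, inner floor 4 above the table, about 0.3 kg. Origin: centre of its underside; z up.
- large_basket: Large perforated steel strainer basket, diameter 86 mm, wall height 38, floor 3, 110 g. Its arch has a black grip sleeve, 10 thick, 32 long, centre line 50 above the origin: pinch it with the fingertips, tips 12 mm at most below that line. Goes in the large pot, any way round; its mouth is 100 wide: open the fingers only a little to let go. Origin: centre of underside; x along the sleeve, z up.
- small_basket: Small perforated steel strainer basket, diameter 60 mm, wall height 28, floor 3, 70 g. Its arch has a black grip sleeve, 10 thick, 32 long, centre line 42 above the origin: pinch it with the fingertips, tips 14 mm at most below that line. Goes in the small pot, any way round; its mouth is 72 wide: open the fingers only a little to let go. Origin: centre of underside; x along the sleeve, z up.
- large_lid: Large steel lift-off lid, right side up, 160 g. Tapered plug 88 mm diameter below, 95 at height 8; flange 114 diameter, height 8 to 12; round black knob 20 diameter, height 20 to 38, on a 12 mm stem at its centre. On the large pot the plug is in the mouth and the flange flat on the rim: origin 8 below the rim (66 above the pot's origin). Origin: centre of underside; z up.
- small_lid: Small steel lift-off lid, right side up, 100 g. Tapered plug 61 mm diameter below, 68 at height 8; flange 86 diameter, height 8 to 12; round black knob 20 diameter, height 20 to 38, on a 12 mm stem at its centre. On the small pot the plug is in the mouth and the flange flat on the rim: origin 8 below the rim (56 above the pot's origin). Origin: centre of underside; z up.
- mug: Bystander: an empty glass mug, 68 mm in diameter, 75 high, with a handle, standing to the robot's right. Leave it alone. Origin: centre of its underside.
- tin: Bystander: a closed brass-coloured paint tin, 62 mm in diameter, 50 high, standing to the robot's left. Leave it alone. Origin: centre of its underside.

How it is judged (in metres and radians):
On the way, in this order (a step that is already met when the one before it is completed fails the run):
1. both baskets stand on the floors of their own pots (horizontal distance between large_basket and large_pot below 0.014 m and z of large_basket in the frame of large_pot below 0.009 m and angle between each of large_basket, small_basket's own z axis and vertical below 0.12 rad and horizontal distance between small_basket and small_pot below 0.014 m and z of small_basket in the frame of small_pot below 0.009 m), for 0.2 s.
2. both pots are closed with their own lids (horizontal distance between large_lid and large_pot below 0.007 m and z of large_lid in the frame of large_pot between 0.063 and 0.069 m and angle between the z axis of large_lid and the z axis of large_pot, either way round below 0.06 rad and angle between each of large_lid, small_lid's own z axis and vertical below 0.12 rad and horizontal distance between small_lid and small_pot below 0.007 m and z of small_lid in the frame of small_pot between 0.053 and 0.059 m and angle between the z axis of small_lid and the z axis of small_pot, either way round below 0.06 rad), for 0.2 s.
At the end, for the whole second after the job is handed in: Each basket stands on the floor of its own pot (underside within 5 mm of the floor, 14 mm of the axis), each lid is seated on its own pot (within 7 mm of the axis, 3 mm of its seated height, level with the rim to 0.06 rad); pots upright, all six parts at rest (all of step 1 and all of step 2 and angle between each of large_pot, small_pot's own z axis and vertical below 0.06 rad and linear speed of each of large_pot, large_basket, large_lid, small_pot, small_basket, small_lid below 0.02 m/s); the robot touches nothing.
It fails at once if the mug is pushed more than 30 mm or knocked over (distance of mug from where it was at the start of the episode above 0.03 m or angle between mug's own z axis and vertical above 0.5 rad).
It fails at once if the tin is pushed more than 30 mm or knocked over (distance of tin from where it was at the start of the episode above 0.03 m or angle between tin's own z axis and vertical above 0.5 rad).
It fails at once if the large pot is shoved or lifted more than 40 mm from its place, or tipped (distance of large_pot from where it was at the start of the episode above 0.04 m or angle between large_pot's own z axis and vertical above 0.35 rad).
It fails at once if the small pot is shoved or lifted more than 40 mm from its place, or tipped (distance of small_pot from where it was at the start of the episode above 0.04 m or angle between small_pot's own z axis and vertical above 0.35 rad).
It also fails if it takes over 115 s, if anything falls off the work surface, if the arm or the gripper's body presses on something with over 40 N, if the wrist force passes 120 N, or if a joint passes its speed limit or range.

### The arm

A 6-joint arm with a two-finger parallel gripper is mounted at the origin on the work surface. World frame = base frame: x ahead of the robot, y to its left, z up, the work surface at z = 0. Lengths are in m, angles in degrees, forces in N, time in s.
With the tool pointing down it reaches from about 0.3 to 1 m from the base axis. Payload 5.1 kg.
Tool frame: the origin (TCP) lies midway between the tips of the shut fingers; the grasp point (between the pads) lies 19 mm behind it (bot.hold_point_z is the distance from the TCP to the grasp point, in m); z points along the fingers, x is the direction in which the jaws open and shut, and the axes are right-handed (so a half turn about z gives the same grasp; the last joint's range is limited). The gripper opens to 95 mm and grips with 3 to 60 N. Pads are 20 mm wide; open, the fingers measure 119 mm over their backs; the gripper's body (75 mm by 180 mm) begins 59 mm behind the grasp point.
Start: joints at [59.381, 7.093, 94.555, -0, 78.352, -4.733], TCP at [0.284, 0.585, 0.215] pointing down, gripper open.
Joint ranges: [-149.61, 149.61], [-58.7, 133.49], [1.44, 155.28], [-77.14, 257.14], [18.33, 153.61], [-166.67, 166.67]. Speed limits (degrees/s): [147.25, 147.25, 180, 180, 180, 180].

### API

Orientations are given as [roll, pitch, yaw] about the fixed x, y, z axes, in that order (R = Rz(yaw) Ry(pitch) Rx(roll)).
In Python, from plant import bot gives the robot as it stands. The module is installed in compiled form; this text tells all that it offers.
- The arm moves only by the tool carry_out, never from a script. Its argument "deltas" is text: rows parted by semicolons, each of 6 numbers parted by spaces: the shift along the tool's x, y, z in m, then the turn, a rotation vector about the tool's x, y, z in rad. A call has 1 to 12 rows; each row shifts and turns the commanded pose from where the row before left it, along the tool's axes as they then stand; what a row does not reach is not made up. A row lasts 1/8 s, in which the tool goes at most 62.5 mm and 10.7 degrees, less where a joint would pass 70% of its speed; a pose out of reach is approached as far as the arm can. A call with a gripper value outside its range is refused whole. "gripper" is the finger opening in m, from 0 to 0.0951, set as the call begins (left out, the last holds). The fingers move at their own pace and stop on an object; the grip force is fixed at half the most. Time passes only in rows, so rows that do not move let the fingers close. It gives the time, the measured TCP pose, the force and the opening at its end, in the units of the state.
- bot.get_state(): the state, without advancing time (a new reading comes with each control period).
- bot.get_image(name): name is "side" or "top"; returns a dict with "pixels" (400x640x3 uint8, red, green, blue), "range_z" (400x640 float32, m along the optical axis (not along the pixel's ray), 0 where there is no reading), "fov_y" (degrees; the focal length in pixels is half the picture's height over the tangent of half this angle, whatever the lens; pixels are square), "cx", "cy" (the principal point, pixels), "extrinsics" (4x4, takes a point from world to camera coordinates). Camera axes: x right, y up, looking along -z (the intrinsics and any distortion apply to the point x, -y, -z); pixel columns grow to the right and rows downward; lengths in m; the calibration is good to about 2 mm. A picture is of the moment at which its call begins.
- bot.job_done(): hands the job in, once; it reports no verdict.
The state is a dict: "time": time; "joints": joint angles; "joint_vel": joint speeds; "joint_efforts": joint torques, N m; "tcp_pos": TCP position; "tool_rot": TCP orientation; "force": force on the tool from outside, world axes, zero at the start; "moment": the same for the moment, N m; "opening": opening from 0.0 (shut) to 1.0 (fully open).
Only numpy, scipy, OpenCV 4.12 (cv2) and the standard library are available. Lean on these libraries where they do the work, as an engineer would, in place of code of your own. Each camera call takes 0.05 s, during which the arm holds its last target.

## Working session

There is one attempt and no reset: what is moved stays moved. The work goes in short steps, Python scripts to look and compute and a tool call to move; the robot and the scene stay as the last step left them, time stands still between calls to the robot, and variables do not carry over. Pictures are saved under pics/ and viewed, and the job is handed in when it is done.

Besides the shell and the picture viewer there is one more tool, called after "Emit:" as name(argument=value, ...) on one line, values as JSON. carry_out: Moves the arm, as the interface text tells. Its arguments: {"type":"object","properties":{"deltas":{"type":"string"},"gripper":{"type":"number"}},"required":["deltas"]}

```bash
mkdir -p pics; cat > h.py <<'E'
import numpy as np, cv2
from plant import bot
def grab(name,tag):
    d=bot.get_image(name); cv2.imwrite(f'pics/{tag}.png',cv2.cvtColor(d['pixels'],cv2.COLOR_RGB2BGR)); np.savez(f'pics/{tag}.npz',**{k:d[k] for k in d}); return d
def load(tag): return dict(np.load(f'pics/{tag}.npz',allow_pickle=True))
def K(d):
    f=200/np.tan(np.radians(float(d['fov_y']))/2); return f,float(d['cx']),float(d['cy'])
def ray(d,u,v):
    f,cx,cy=K(d); E=np.array(d['extrinsics']); R=E[:3,:3]; t=E[:3,3]
    c=np.array([(u-cx)/f,-(v-cy)/f,-1.0]); return -R.T@t, R.T@c
def onplane(d,u,v,z):
    o,r=ray(d,u,v); return o+r*(z-o[2])/r[2]
def pt(d,u,v):
    o,r=ray(d,u,v); return o+r*float(d['range_z'][int(v),int(u)])
def cloud(d):
    f,cx,cy=K(d); E=np.array(d['extrinsics']); R=E[:3,:3]; t=E[:3,3]
    v,u=np.mgrid[:400,:640]; z=d['range_z']
    c=np.stack([(u-cx)/f*z,-(v-cy)/f*z,-z],-1)
    return (c-t)@R
def proj(d,p):
    f,cx,cy=K(d); c=np.array(d['extrinsics'])@np.r_[p,1]; return cx+f*c[0]/-c[2], cy-f*c[1]/-c[2]
E
python3 - <<'E'
from h import *
for n in('top','side'):
    d=grab(n,n+'0'); print({k:(v if k not in('pixels','range_z') else v.shape) for k,v in d.items()})
    print((d['range_z']>0).mean())
s=bot.get_state();print(s)
E
```

```text
{'pixels': (400, 640, 3), 'range_z': (400, 640), 'fov_y': 44.07714305941592, 'cx': 328.3407259877908, 'cy': 197.9854867250591, 'extrinsics': array([[-0.01411404, -0.99989455, -0.00341741, -0.00162826],
       [ 0.99885037, -0.01425572,  0.04576802, -0.5427084 ],
       [-0.04581191, -0.00276751,  0.99894625, -1.49972867],
       [ 0.        ,  0.        ,  0.        ,  1.        ]])}
0.995859375
{'pixels': (400, 640, 3), 'range_z': (400, 640), 'fov_y': 46.612464135917676, 'cx': 322.29543509004424, 'cy': 204.58465039736114, 'extrinsics': array([[ 0.72339684, -0.69031319, -0.01283393, -0.39232436],
       [ 0.39262885,  0.39601361,  0.83006976, -0.25400983],
       [-0.56792569, -0.60550881,  0.55751187, -1.06201806],
       [ 0.        ,  0.        ,  0.        ,  1.        ]])}
0.99589453125
{'time': 0.1, 'joints': array([ 5.93826018e+01,  7.13047822e+00,  9.46245710e+01,  1.33613243e-03,
        7.83515595e+01, -4.73424870e+00]), 'joint_vel': array([-0.03251251, -0.10401419, -0.286468  ,  0.03736051, -0.13578189,
        0.00596794]), 'joint_efforts': array([ 2.76026603e-04, -4.18881083e+01, -3.61096072e+01,  7.77708669e-02,
        4.61794110e-02, -5.48191883e-05]), 'tcp_pos': array([0.28349576, 0.58428813, 0.21351924]), 'tool_rot': array([-1.79989897e+02,  1.06137119e-01,  6.41165888e+01]), 'force': array([ 0.08076718, -0.28307376, -0.80323792]), 'moment': array([-0.04865225,  0.02886823,  0.03727723]), 'opening': 0.9985521765804571}
```

View pics/top0.png

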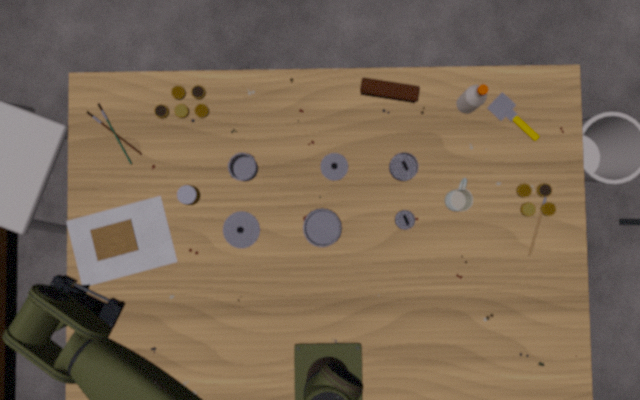

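View pics/side0.png

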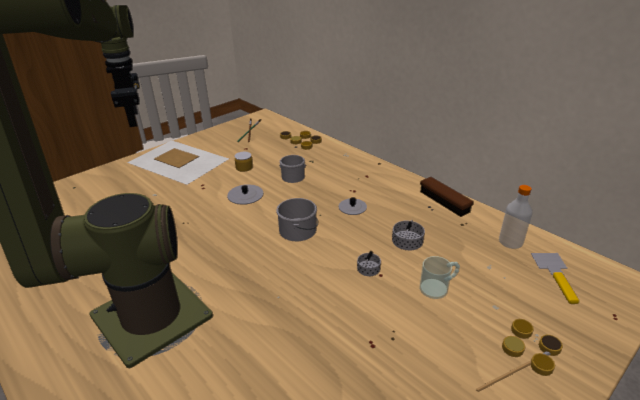

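```bash
python3 - <<'E'
from h import *
t=load('top0');s=load('side0')
a=cv2.resize(cv2.cvtColor(t['pixels'],cv2.COLOR_RGB2BGR)[140:260,170:430],None,fx=3,fy=3,interpolation=cv2.INTER_CUBIC)
cv2.imwrite('pics/top0c.png',a)
a=cv2.resize(cv2.cvtColor(s['pixels'],cv2.COLOR_RGB2BGR)[145:285,220:480],None,fx=3,fy=3,interpolation=cv2.INTER_CUBIC)
cv2.imwrite('pics/side0c.png',a)
C=cloud(t);D=cloud(s)
print('table z top',np.median(C[240:330,250:290,2][:, :]),'side',np.median(D[300:340,250:350,2]))
for n,(u,v) in dict(lp=(323,227),sp=(243,167),ll=(241,230),sl=(334,166),lb=(404,166),sb=(404,219),mug=(458,200),tin=(187,195)).items():
    p=onplane(t,u,v,0.04);print(n,p.round(3),np.round(proj(s,p)))
    for X,l in((C,'top'),(D,'side')):
        m=(np.hypot(X[...,0]-p[0],X[...,1]-p[1])<.065)&(X[...,2]>.005)&(X[...,2]<.12)
        q=X[m]; print('  ',l,m.sum(),'z pct',np.percentile(q[:,2],[5,25,50,75,95,99]).round(4),'bbox mid',((q.min(0)+q.max(0))/2).round(4)[:2],'ext',np.ptp(q,0).round(3))
E
```

```text
table z top 0.00036206737020842163 side 0.0006491990671906183
lp [0.455 0.008 0.04 ] [298. 219.]
   top 720 z pct [0.0053 0.007  0.0109 0.071  0.0764 0.0788] bbox mid [0.456 0.005] ext [0.125 0.122 0.077]
   side 1457 z pct [0.0103 0.0272 0.0454 0.0621 0.074  0.076 ] bbox mid [0.454  0.0076] ext [0.114 0.117 0.074]
sp [0.639 0.247 0.04 ] [292. 166.]
   top 554 z pct [0.0055 0.0073 0.0232 0.0604 0.067  0.0694] bbox mid [0.6391 0.2476] ext [0.124 0.126 0.067]
   side 597 z pct [0.0104 0.028  0.0432 0.0557 0.0643 0.0664] bbox mid [0.6399 0.2461] ext [0.089 0.09  0.062]
ll [0.449 0.254 0.04 ] [244. 187.]
   top 1096 z pct [0.0071 0.0105 0.0128 0.0152 0.0206 0.0401] bbox mid [0.4501 0.2538] ext [0.125 0.123 0.038]
   side 568 z pct [0.0096 0.0116 0.013  0.0145 0.031  0.0391] bbox mid [0.451  0.2581] ext [0.113 0.115 0.038]
sl [ 0.638 -0.028  0.04 ] [352. 198.]
   top 673 z pct [0.006  0.01   0.0128 0.0151 0.033  0.0413] bbox mid [ 0.6369 -0.0264] ext [0.127 0.126 0.041]
   side 386 z pct [0.0098 0.012  0.0136 0.0153 0.0364 0.04  ] bbox mid [ 0.6433 -0.0317] ext [0.111 0.097 0.036]
lb [ 0.
[... 340 characters left out ...]
0.0483 0.0525] bbox mid [ 0.4722 -0.2375] ext [0.123 0.122 0.048]
   side 391 z pct [0.0056 0.0113 0.0197 0.0271 0.0457 0.0498] bbox mid [ 0.4874 -0.2431] ext [0.087 0.065 0.046]
mug [ 0.53  -0.398  0.04 ] [434. 277.]
   top 533 z pct [0.0057 0.0089 0.0309 0.0631 0.076  0.0785] bbox mid [ 0.5313 -0.3999] ext [0.122 0.119 0.077]
   side 1180 z pct [0.0106 0.0309 0.0487 0.0643 0.0753 0.0774] bbox mid [ 0.5405 -0.3902] ext [0.1   0.102 0.074]
tin [0.556 0.416 0.04 ] [242. 158.]
   top 473 z pct [0.0054 0.025  0.0475 0.0509 0.0545 0.0564] bbox mid [0.5583 0.4162] ext [0.123 0.129 0.053]
   side 308 z pct [0.0076 0.0218 0.0382 0.0494 0.0518 0.053 ] bbox mid [0.5562 0.4066] ext [0.062 0.093 0.049]
```

View pics/top0c.png

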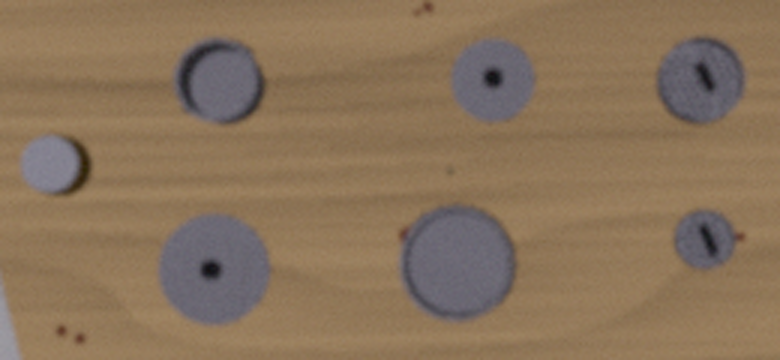

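View pics/side0c.png

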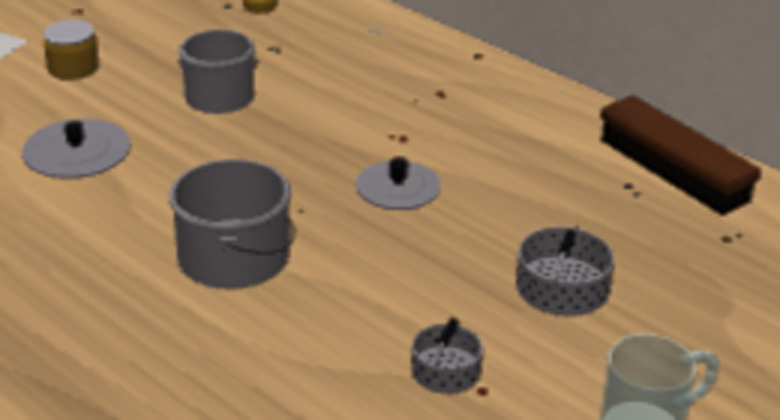

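```bash
cat >> h.py <<'E'
def circ(P):
    A=np.c_[2*P[:,:2],np.ones(len(P))]; s=np.linalg.lstsq(A,(P[:,:2]**2).sum(1),rcond=None)[0]
    return s[0],s[1],np.sqrt(s[2]+s[0]**2+s[1]**2)
def metal(d):
    p=d['pixels'].astype(int); return (p[...,0]-p[...,2]<25)
def dark(d): return d['pixels'].max(2)<45
def blob(m,u,v,r=30):
    w=np.zeros(m.shape,np.uint8); u=int(u);v=int(v); w[v-r:v+r,u-r:u+r]=m[v-r:v+r,u-r:u+r]
    n,l,st,c=cv2.connectedComponentsWithStats(w)
    k=1+np.argmax(st[1:,4]); return l==k, st[k], c[k]
E
python3 - <<'E'
from h import *
t=load('top0');s=load('side0');C=cloud(t);D=cloud(s)
for n,x,y,r,h in(('lp',.455,.007,.054,.074),('sp',.640,.247,.040,.064)):
    for X,l in((C,'top'),(D,'side')):
        m=(abs(np.hypot(X[...,0]-x,X[...,1]-y)-r)<.009)&(X[...,2]>h-.005)&(X[...,2]<h+.006)
        print(n,l,m.sum(),np.round(circ(X[m]),4),np.median(X[m][:,2]).round(4))
    # mask
uv=dict(lp=(323,227),sp=(243,167),ll=(241,230),sl=(334,166),lb=(404,166),sb=(404,219))
hz=dict(lp=.074,sp=.064,ll=.012,sl=.012,lb=.038,sb=.028)
for n,(u,v) in uv.items():
    m,st,c=blob(metal(t)|dark(t),u,v,26)
    cs=max(cv2.findContours(m.astype(np.uint8),cv2.RETR_EXTERNAL,cv2.CHAIN_APPROX_NONE)[0],key=len)
    q=np.array([onplane(t,a,b,hz[n]) for a,b in cs[:,0]]);e=circ(q)
    print(n,'mask top',st,c.round(1),np.round(e,4),'rms',np.std(np.hypot(q[:,0]-e[0],q[:,1]-e[1])).round(4))
for n in('ll','sl','lb','sb'):
    u,v=uv[n]; m,st,c=blob(dark(t),u,v,12)
    p0=onplane(t,u,v,.03); us,vs=proj(s,[p0[0],p0[1],.045])
    m2,st2,c2=blob(dark(s),us,vs,14)
    # two-ray triangulation
    o1,r1=ray(t,*c);o2,r2=ray(s,*c2)
    k=np.linalg.lstsq(np.c_[r1,-r2],o2-o1,rcond=None)[0]
    a=o1+r1*k[0];b=o2+r2*k[1]
    print(n,'dark top',st,c.round(1),'side',st2,c2.round(1),'tri',((a+b)/2).round(4),'gap',np.linalg.norm(a-b).round(4), 'depths',np.median(C[m],0).round(4),np.median(D[m2],0).round(4))
    ys,xs=np.nonzero(m); q=np.array([onplane(t,a,b,.05)[:2] for a,b in zip(xs,ys)]);w,V=np.linalg.eigh(np.cov(q.T));print('  axis top',np.degrees(np.arctan2(V[1,1],V[0,1])).round(1),'ext',np.sqrt(w*12).round(4))
    ys,xs=np.nonzero(m2); z=.05 if n=='lb' else .042; q=np.array([onplane(s,a,b,z)[:2] for a,b in zip(xs,ys)]);w,V=np.linalg.eigh(np.cov(q.T));print('  axis side',np.degrees(np.arctan2(V[1,1],V[0,1])).round(1),'ext',np.sqrt(w*12).round(4), q.mean(0))
E
```

```text
lp top 200 [0.4547 0.0109 0.0535] 0.0738
lp side 230 [0.4532 0.0089 0.053 ] 0.0732
sp top 152 [0.6396 0.2462 0.0395] 0.064
sp side 117 [0.6379 0.2445 0.0396] 0.0628
lp mask top [ 303  208   39   39 1174] [321.8 227.3] [0.4542 0.0108 0.0552] rms 0.001
sp mask top [228 153  30  28 669] [242.4 166.6] [0.637  0.2442 0.042 ] rms 0.0015
ll mask top [ 223  211   37   37 1073] [240.9 229.4] [0.4507 0.259  0.055 ] rms 0.0008
sl mask top [321 153  27  28 601] [333.9 166.2] [ 0.6401 -0.0277  0.0412] rms 0.0009
lb mask top [389 152  29  29 651] [403.3 166.3] [ 0.634  -0.2367  0.0421] rms 0.0011
sb mask top [395 210  20  20 309] [404.5 219.4] [ 0.4739 -0.2385  0.0286] rms 0.001
ll dark top [238 228   5   4  17] [239.9 229.4] side [242 186   6   8  36] [244.2 189.2] tri [0.4508 0.2594 0.0272] gap 0.0002 depths [0.452  0.2569 0.0395] [0.4465 0.2524 0.0342]
  axis top 73.6 ext [0.0107 0.0138]
  axis side 56.7 ext [0.0149 0.0428] [0.43798103 0.23868563]
sl dark top [332 164   4   4  14] [333.7 165.5] side [350 198   6   8  37] [352.2 201.3] tri [ 0.6406 -0.0272  0.0279] gap 0.0004 depths [ 0.6393 -0.0278  0.0384] [ 0.6362 -0.0321  0.0339]
  axis top 179.0 ext [0.0111 0.0114]
  axis side -138.1 ext [0.0144 0.04  ] [ 0.6250432  -0.04174369]
lb dark top [403 162   4   7  12] [404.5 165. ] side [406 222   6   8  30] [409.  225.3] tri [ 0.6368 -0.239   0.0516] gap 0.0015 depths [ 0.6357 -0.2382  0.0548] [ 0.6332 -0.2407  0.0544]
  axis top -155.5 ext [0.0052 0.0213]
  axis side -154.8 ext [0.011  0.0335] [ 0.63935169 -0.23815215]
sb dark top [404 216   4   7  10] [405.5 219. ] side [365 252   7   8  30] [368.8 255.7] tri [ 0.4752 -0.2397  0.0411] gap 0.0004 depths [ 0.475  -0.2383  0.0484] [ 0.4723 -0.2428  0.0461]
  axis top -153.8 ext [0.0038 0.0231]
  axis side -158.3 ext [0.0105 0.0294] [ 0.47458125 -0.24049129]
```

Emit:
carry_out(deltas="0 0 0 0 0 0.18;0 0 0 0 0 0.18;0 0 0 0 0 0.18;0 0 0 0 0 0.18;0 0 0 0 0 0.18;0 0 0 0 0 0.18;0 0 0 0 0 0.18;0 0 0 0 0 0.18;0 0 0 0 0 0.18;0 0 0 0 0 0.18;0 0 0 0 0 0.18;0 0 0 0 0 0.18", gripper=0.06)

```text
time: 1.6
tcp_pos: [0.2836, 0.5844, 0.2139]
tool_rot: [179.9, -0.0, -60.0]
force: [0.2, -0.3, 0.4]
opening: 0.63
```

```bash
cat >> h.py <<'E'
from scipy.spatial.transform import Rotation as Ro
def go(x,y,z,yaw=-65):
    s=bot.get_state(); R=Ro.from_euler('xyz',s['tool_rot'],degrees=True); T=Ro.from_euler('xyz',[180,0,yaw],degrees=True)
    print('t',round(s['time'],2),'tcp',s['tcp_pos'].round(4),'rpy',s['tool_rot'].round(2),'F',s['force'].round(1),'open',round(s['opening'],3))
    d=np.array([x,y,z])-s['tcp_pos']; print('shift in tool now',R.inv().apply(d).round(4),'in target axes',T.inv().apply(d).round(4),'turn',(R.inv()*T).as_rotvec().round(4))
E
python3 -c "
from h import *
go(.6365,-.239,.13)"
```

```text
t 1.6 tcp [0.2836 0.5844 0.2139] rpy [ 1.7993e+02 -4.0000e-02 -5.9980e+01] F [ 0.2 -0.3  0.4] open 0.63
shift in tool now [0.8895 0.1062 0.0846] in target axes [0.8954 0.0281 0.0839] turn [ 0.0011 -0.0007  0.0876]
```

Emit:
carry_out(deltas="0 0 0 0 0 0.088;0.02 0 0 0 0 0;0.04 0.0015 0 0 0 0;0.045 0.0015 0 0 0 0;0.045 0.0015 0 0 0 0;0.045 0.0015 0 0 0 0;0.045 0.0015 0 0 0 0;0.045 0.0015 0 0 0 0;0.045 0.0015 0 0 0 0;0.045 0.0015 0 0 0 0;0.045 0.0015 0 0 0 0;0.045 0.0015 0 0 0 0")

```text
time: 3.1
tcp_pos: [0.4689, 0.1556, 0.2144]
tool_rot: [180.0, -0.0, -64.6]
force: [0.9, -0.4, -0.3]
opening: 0.632
```

Emit:
carry_out(deltas="0.045 0.0015 0 0 0 0;0.045 0.0015 0 0 0 0;0.045 0.0015 0 0 0 0;0.045 0.0015 0 0 0 0;0.045 0.0015 0 0 0 0;0.045 0.0015 0 0 0 0;0.045 0.0015 0 0 0 0;0.045 0.0015 0 0 0 0;0.045 0.001 0.02 0 0 0;0.025 0 0.03 0 0 0;0 0 0.03 0 0 0;0 0 0 0 0 0")

```text
time: 4.6
tcp_pos: [0.638, -0.2363, 0.1307]
tool_rot: [179.7, 0.3, -64.7]
force: [0.1, -0.5, 0.3]
opening: 0.627
```

```bash
python3 -c "
from h import *
go(.6365,-.239,.041)"
```

```text
t 4.6 tcp [ 0.638  -0.2363  0.1307] rpy [179.71   0.32 -64.68] F [ 0.1 -0.5  0.3] open 0.627
shift in tool now [0.0023 0.0021 0.0897] in target axes [0.0018 0.0025 0.0897] turn [0.0051 0.0056 0.0055]
```

Emit:
carry_out(deltas="0.002 0.0025 0.015 0 0 0;0 0 0.015 0 0 0;0 0 0.01 0 0 0;0 0 0.005 0 0 0;0 0 0 0 0 0", gripper=0.045)

```text
time: 5.22
tcp_pos: [0.6396, -0.2389, 0.0892]
tool_rot: [180.0, 0.0, -64.7]
force: [1.1, 0.5, -0.4]
opening: 0.472
```

```bash
python3 - <<'E'
from h import *
d=grab('side','s1');go(.6365,-.239,.041)
cv2.imwrite('pics/s1c.png',cv2.resize(cv2.cvtColor(d['pixels'],cv2.COLOR_RGB2BGR)[150:290,340:480],None,fx=4,fy=4,interpolation=cv2.INTER_CUBIC))
E
```

```text
t 5.28 tcp [ 0.6399 -0.2391  0.0898] rpy [-1.7999e+02 -1.0000e-02 -6.4670e+01] F [-0.6 -0.3  0.4] open 0.474
shift in tool now [-0.0016  0.003   0.0488] in target axes [-0.0015  0.003   0.0488] turn [-0.0001 -0.0002  0.0057]
```

View pics/s1c.png

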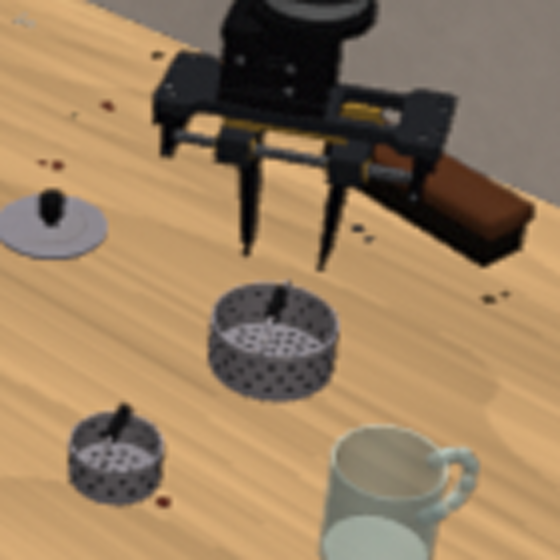

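Emit:
carry_out(deltas="-0.0015 0.003 0 0 0 0;0 0 0.015 0 0 0;0 0 0.015 0 0 0;0 0 0.01 0 0 0;0 0 0.006 0 0 0;0 0 0.002 0 0 0;0 0 0 0 0 0;0 0 0 0 0 0")

```text
time: 6.28
tcp_pos: [0.6368, -0.2393, 0.0423]
tool_rot: [-180.0, -0.0, -64.7]
force: [0.3, 0.1, -0.1]
opening: 0.475
```

Emit:
carry_out(deltas="0 0 0 0 0 0;0 0 0 0 0 0;0 0 0 0 0 0;0 0 0 0 0 0;0 0 0 0 0 0;0 0 0 0 0 0", gripper=0)

```text
time: 7.02
tcp_pos: [0.6364, -0.239, 0.0417]
tool_rot: [180.0, 0.0, -64.7]
force: [-0.8, -0.8, 0.5]
opening: 0.098
```

Emit:
carry_out(deltas="0 0 -0.01 0 0 0;0 0 -0.02 0 0 0;0 0 -0.03 0 0 0;0 0 -0.03 0 0 0;0 0 -0.03 0 0 0;0 0 -0.02 0 0 0;0 0 0 0 0 0")

```text
time: 7.9
tcp_pos: [0.6377, -0.2397, 0.1849]
tool_rot: [-179.8, -0.2, -64.7]
force: [-0.4, 0.3, -1.7]
opening: 0.097
```

```bash
python3 - <<'E'
from h import *
d=grab('side','s2');go(.4545,.0105,.13)
cv2.imwrite('pics/s2c.png',cv2.resize(cv2.cvtColor(d['pixels'],cv2.COLOR_RGB2BGR)[110:290,340:480],None,fx=3,fy=3,interpolation=cv2.INTER_CUBIC))
E
```

```text
t 7.95 tcp [ 0.6367 -0.2392  0.1826] rpy [-1.7994e+02 -7.0000e-02 -6.4680e+01] F [-1.1 -0.  -1.8] open 0.096
shift in tool now [-0.3037  0.058   0.0522] in target axes [-0.3033  0.0596  0.0526] turn [-0.001  -0.0013  0.0055]
```

View pics/s2c.png

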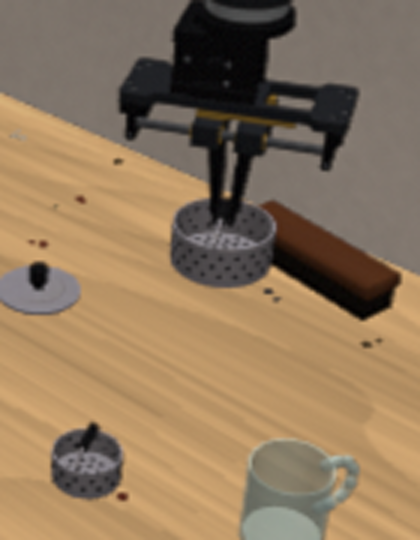

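Emit:
carry_out(deltas="-0.0137 0.004 0 0 0 0;-0.025 0.005 0 0 0 0;-0.035 0.006 0 0 0 0;-0.035 0.006 0 0 0 0;-0.035 0.006 0 0 0 0;-0.035 0.007 0 0 0 0;-0.035 0.007 0 0 0 0;-0.035 0.007 0 0 0 0;-0.03 0.006 0 0 0 0;-0.02 0.004 0 0 0 0;-0.005 0 0 0 0 0;0 0 0 0 0 0")

```text
time: 9.45
tcp_pos: [0.4542, 0.0106, 0.1815]
tool_rot: [180.0, -0.0, -64.7]
force: [-0.6, -1.0, -1.2]
opening: 0.091
```

Emit:
carry_out(deltas="0 0 0.015 0 0 0;0 0 0.015 0 0 0;0 0 0.01 0 0 0;0 0 0 0 0 0;0 0 0 0 0 0")

```text
time: 10.07
tcp_pos: [0.4543, 0.0106, 0.1418]
tool_rot: [-180.0, -0.0, -64.7]
force: [-0.7, -0.5, -0.8]
opening: 0.095
```

```bash
python3 - <<'E'
from h import *
d=grab('side','s3');go(.4545,.0105,.135)
cv2.imwrite('pics/s3c.png',cv2.resize(cv2.cvtColor(d['pixels'],cv2.COLOR_RGB2BGR)[110:260,220:380],None,fx=4,fy=4,interpolation=cv2.INTER_CUBIC))
D=cloud(d); tcp=bot.get_state()['tcp_pos']
for h in (.038,):
    z0=tcp[2]-.0417
    m=(np.hypot(D[...,0]-tcp[0],D[...,1]-tcp[1])<.052)&(np.hypot(D[...,0]-tcp[0],D[...,1]-tcp[1])>.03)&(D[...,2]>z0+.010)&(D[...,2]<z0+.041)
    print(m.sum(),circ(D[m]))
E
```

```text
t 10.12 tcp [0.4545 0.0106 0.1422] rpy [-1.7995e+02 -3.0000e-02 -6.4690e+01] F [ 0.9 -0.3 -0.7] open 0.096
shift in tool now [0.     0.0001 0.0072] in target axes [0.0001 0.0001 0.0072] turn [-0.0008 -0.0005  0.0053]
487 (np.float64(0.4541379820954402), np.float64(0.00853433970842471), np.float64(0.04186869489731944))
```

View pics/s3c.png

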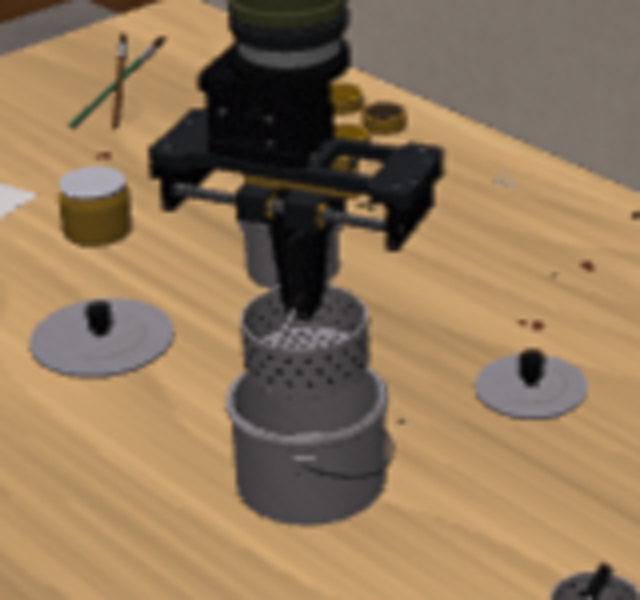

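Emit:
carry_out(deltas="0 0 0.012 0 0 0;0 0 0.015 0 0 0;0 0 0.015 0 0 0;0 0 0.015 0 0 0;0 0 0.015 0 0 0;0 0 0.01 0 0 0;0 0 0.006 0 0 0;0 0 0.003 0 0 0;0 0 0.002 0 0 0;0 0 0.001 0 0 0;0 0 0 0 0 0;0 0 0 0 0 0")

```text
time: 11.62
tcp_pos: [0.4543, 0.0106, 0.0479]
tool_rot: [-180.0, -0.0, -64.7]
force: [-0.7, -0.4, -1.1]
opening: 0.098
```

Emit:
carry_out(deltas="0 0 0.001 0 0 0;0 0 0.001 0 0 0;0 0 0 0 0 0;0 0 0 0 0 0")

```text
time: 12.12
tcp_pos: [0.4541, 0.0107, 0.0456]
tool_rot: [180.0, 0.0, -64.7]
force: [0.3, 0.9, -1.4]
opening: 0.093
```

Emit:
carry_out(deltas="0 0 0 0 0 0;0 0 0 0 0 0;0 0 0 0 0 0;0 0 0 0 0 0", gripper=0.028)

```text
time: 12.62
tcp_pos: [0.4542, 0.0106, 0.0457]
tool_rot: [-180.0, -0.0, -64.7]
force: [0.3, -0.5, -0.5]
opening: 0.294
```

Emit:
carry_out(deltas="0 0 -0.01 0 0 0;0 0 -0.02 0 0 0;0 0 -0.03 0 0 0;0 0 -0.04 0 0 0;0 0 -0.03 0 0 0;0 0 -0.02 0 0 0;0 0 0 0 0 0")

```text
time: 13.5
tcp_pos: [0.4554, 0.0106, 0.1983]
tool_rot: [-179.8, -0.1, -64.7]
force: [0.4, 0.7, 0.5]
opening: 0.295
```

```bash
python3 - <<'E'
from h import *
d=grab('side','s4');go(.475,-.239,.1)
cv2.imwrite('pics/s4c.png',cv2.resize(cv2.cvtColor(d['pixels'],cv2.COLOR_RGB2BGR)[110:260,220:380],None,fx=4,fy=4,interpolation=cv2.INTER_CUBIC))
E
```

```text
t 13.55 tcp [0.4545 0.0106 0.1966] rpy [-1.799e+02 -6.000e-02 -6.469e+01] F [-1.  -0.9 -0.3] open 0.293
shift in tool now [0.2343 0.0884 0.0966] in target axes [0.2349 0.0869 0.0966] turn [-0.0017 -0.001   0.0055]
```

View pics/s4c.png

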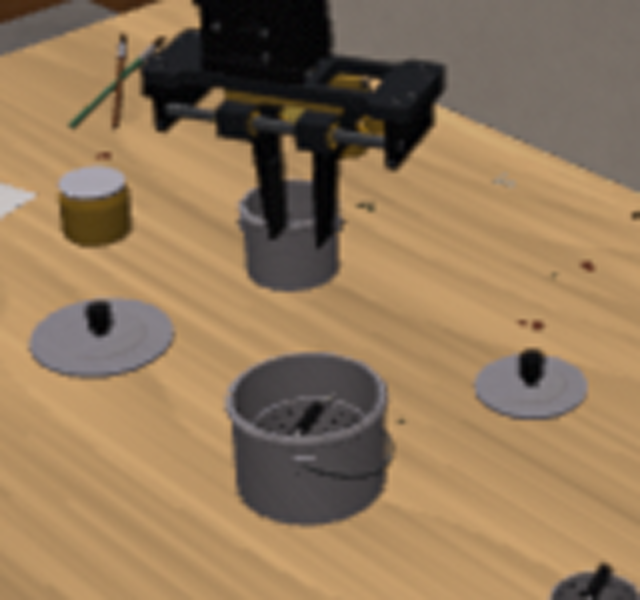

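Emit:
carry_out(deltas="0.02 0.0069 0 0 0 0;0.035 0.013 0 0 0 0;0.04 0.015 0 0 0 0;0.04 0.015 0 0 0 0;0.04 0.015 0 0 0 0;0.035 0.013 0 0 0 0;0.0173 0.007 0.02 0 0 0;0.007 0.003 0.03 0 0 0;0 0 0.03 0 0 0;0 0 0.016 0 0 0;0 0 0 0 0 0;0 0 0 0 0 0", gripper=0.045)

```text
time: 15.05
tcp_pos: [0.4755, -0.239, 0.1007]
tool_rot: [-179.9, -0.1, -64.7]
force: [-0.2, 0.4, -0.4]
opening: 0.472
```

```bash
python3 - <<'E'
from h import *
d=grab('side','s5');go(.475,-.239,.032)
cv2.imwrite('pics/s5c.png',cv2.resize(cv2.cvtColor(d['pixels'],cv2.COLOR_RGB2BGR)[150:290,320:460],None,fx=4,fy=4,interpolation=cv2.INTER_CUBIC))
E
```

```text
t 15.1 tcp [ 0.4757 -0.2391  0.1011] rpy [-1.7993e+02 -1.2000e-01 -6.4670e+01] F [-0.  -0.   0.5] open 0.472
shift in tool now [-0.0006  0.0007  0.0691] in target axes [-0.0004  0.0006  0.0691] turn [-0.0013 -0.002   0.0057]
```

View pics/s5c.png

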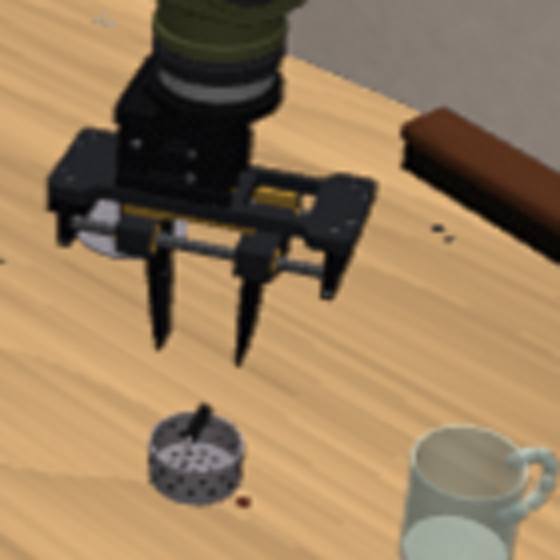

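Emit:
carry_out(deltas="0 0 0.015 0 0 0;0 0 0.02 0 0 0;0 0 0.015 0 0 0;0 0 0.01 0 0 0;0 0 0.006 0 0 0;0 0 0.003 0 0 0;0 0 0 0 0 0;0 0 0 0 0 0")

```text
time: 16.1
tcp_pos: [0.4752, -0.239, 0.0312]
tool_rot: [-180.0, -0.0, -64.7]
force: [-0.0, 0.1, -0.8]
opening: 0.471
```

Emit:
carry_out(deltas="0 0 0 0 0 0;0 0 0 0 0 0;0 0 0 0 0 0;0 0 0 0 0 0;0 0 0 0 0 0;0 0 0 0 0 0", gripper=0)

```text
time: 16.85
tcp_pos: [0.4749, -0.2387, 0.0307]
tool_rot: [-180.0, -0.0, -64.7]
force: [0.4, 0.5, -0.2]
opening: 0.096
```

Emit:
carry_out(deltas="0 0 -0.01 0 0 0;0 0 -0.02 0 0 0;0 0 -0.03 0 0 0;0 0 -0.04 0 0 0;0 0 -0.03 0 0 0;0 0 -0.02 0 0 0;0 0 0 0 0 0;0 0 0 0 0 0")

```text
time: 17.85
tcp_pos: [0.4741, -0.2383, 0.1792]
tool_rot: [179.9, 0.1, -64.7]
force: [0.6, -0.5, -1.0]
opening: 0.098
```

```bash
python3 - <<'E'
from h import *
go(.638,.245,.13)
E
```

```text
t 17.85 tcp [ 0.4741 -0.2383  0.1792] rpy [ 1.7993e+02  1.2000e-01 -6.4690e+01] F [ 0.6 -0.5 -1. ] open 0.098
shift in tool now [-0.3667 -0.3548  0.0495] in target axes [-0.3687 -0.3528  0.0492] turn [0.0013 0.002  0.0055]
```

Emit:
carry_out(deltas="-0.0167 -0.0148 0 0 0 0;-0.025 -0.025 0 0 0 0;-0.035 -0.035 0 0 0 0;-0.035 -0.035 0 0 0 0;-0.035 -0.035 0 0 0 0;-0.035 -0.035 0 0 0 0;-0.035 -0.035 0 0 0 0;-0.035 -0.035 0 0 0 0;-0.035 -0.03 0 0 0 0;-0.035 -0.03 0 0 0 0;-0.03 -0.03 0 0 0 0;-0.015 -0.015 0 0 0 0")

```text
time: 19.35
tcp_pos: [0.638, 0.246, 0.1781]
tool_rot: [179.8, 0.0, -64.6]
force: [1.4, -0.1, -1.2]
opening: 0.096
```

Emit:
carry_out(deltas="0 0 0 0 0 0;0 0 0.01 0 0 0;0 0 0.02 0 0 0;0 0 0.015 0 0 0;0 0 0.006 0 0 0;0 0 0 0 0 0;0 0 0 0 0 0")

```text
time: 20.23
tcp_pos: [0.6393, 0.2446, 0.1304]
tool_rot: [-179.9, -0.0, -64.7]
force: [0.3, 0.5, -0.6]
opening: 0.098
```

```bash
python3 - <<'E'
from h import *
d=grab('side','s6');go(.638,.245,.035)
cv2.imwrite('pics/s6c.png',cv2.resize(cv2.cvtColor(d['pixels'],cv2.COLOR_RGB2BGR)[80:230,220:380],None,fx=4,fy=4,interpolation=cv2.INTER_CUBIC))
D=cloud(d); tcp=bot.get_state()['tcp_pos']
z0=tcp[2]-.0307
r=np.hypot(D[...,0]-tcp[0],D[...,1]-tcp[1])
m=(r<.038)&(r>.02)&(D[...,2]>z0+.006)&(D[...,2]<z0+.030)
print(m.sum(),np.round(circ(D[m]),4))
m=(abs(np.hypot(D[...,0]-.638,D[...,1]-.245)-.04)<.009)&(D[...,2]>.059)&(D[...,2]<.07)
print(m.sum(),np.round(circ(D[m]),4))
E
```

```text
t 20.27 tcp [0.6394 0.2447 0.1307] rpy [-1.7991e+02 -2.0000e-02 -6.4680e+01] F [-0.3 -0.1 -0.8] open 0.1
shift in tool now [-0.0009  0.0012  0.0957] in target axes [-0.0009  0.0011  0.0957] turn [-0.0016 -0.0003  0.0055]
187 [0.6383 0.2419 0.0289]
116 [0.6377 0.2438 0.0395]
```

View pics/s6c.png

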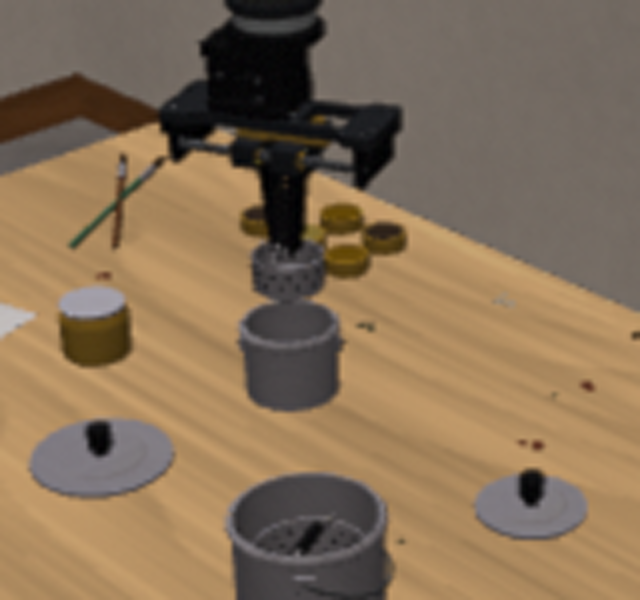

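Emit:
carry_out(deltas="-0.0012 0.0006 0.01 0 0 0;0 0 0.015 0 0 0;0 0 0.015 0 0 0;0 0 0.015 0 0 0;0 0 0.015 0 0 0;0 0 0.012 0 0 0;0 0 0.006 0 0 0;0 0 0.003 0 0 0;0 0 0.002 0 0 0;0 0 0.001 0 0 0;0 0 0 0 0 0;0 0 0 0 0 0")

```text
time: 21.78
tcp_pos: [0.6379, 0.2454, 0.036]
tool_rot: [-180.0, -0.0, -64.7]
force: [0.3, 0.1, -1.0]
opening: 0.1
```

Emit:
carry_out(deltas="0 0 0.001 0 0 0;0 0 0 0 0 0;0 0 0 0 0 0")

```text
time: 22.15
tcp_pos: [0.6378, 0.2453, 0.0347]
tool_rot: [-180.0, 0.0, -64.7]
force: [-0.4, 0.3, -1.5]
opening: 0.096
```

Emit:
carry_out(deltas="0 0 0 0 0 0;0 0 0 0 0 0;0 0 0 0 0 0;0 0 0 0 0 0", gripper=0.024)

```text
time: 22.65
tcp_pos: [0.6378, 0.2453, 0.0347]
tool_rot: [-180.0, -0.0, -64.7]
force: [0.6, -0.3, -0.1]
opening: 0.253
```

Emit:
carry_out(deltas="0 0 -0.01 0 0 0;0 0 -0.02 0 0 0;0 0 -0.03 0 0 0;0 0 -0.03 0 0 0;0 0 -0.03 0 0 0;0 0 -0.01 0 0 0;0 0 0 0 0 0")

```text
time: 23.52
tcp_pos: [0.6383, 0.2455, 0.1662]
tool_rot: [-179.9, -0.0, -64.7]
force: [-0.3, -0.5, -0.4]
opening: 0.254
```

```bash
python3 - <<'E'
from h import *
d=grab('side','s7');go(.4507,.259,.1)
cv2.imwrite('pics/s7c.png',cv2.resize(cv2.cvtColor(d['pixels'],cv2.COLOR_RGB2BGR)[80:260,220:380],None,fx=3.3,fy=3.3,interpolation=cv2.INTER_CUBIC))
E
```

```text
t 23.57 tcp [0.6375 0.2452 0.1645] rpy [179.99   0.   -64.69] F [ 0.7  0.1 -0.6] open 0.252
shift in tool now [-0.0923  0.163   0.0645] in target axes [-0.0914  0.1635  0.0645] turn [0.0002 0.     0.0054]
```

View pics/s7c.png

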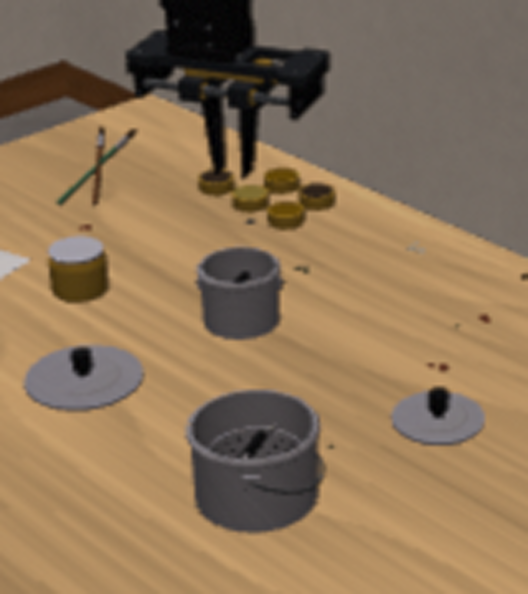

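Emit:
carry_out(deltas="-0.0123 0.023 0 0 0 0;-0.02 0.035 0 0 0 0;-0.025 0.045 0 0 0 0;-0.02 0.035 0 0 0 0;-0.01 0.02 0 0 0 0;-0.005 0.005 0.02 0 0 0;0 0 0.03 0 0 0;0 0 0.015 0 0 0;0 0 0 0 0 0;0 0 0 0 0 0", gripper=0.045)

```text
time: 24.82
tcp_pos: [0.4517, 0.2592, 0.1001]
tool_rot: [-180.0, -0.0, -64.7]
force: [0.2, -0.6, -0.0]
opening: 0.473
```

```bash
python3 - <<'E'
from h import *
d=grab('side','s8');go(.4507,.259,.017)
cv2.imwrite('pics/s8c.png',cv2.resize(cv2.cvtColor(d['pixels'],cv2.COLOR_RGB2BGR)[110:250,180:340],None,fx=4,fy=4,interpolation=cv2.INTER_CUBIC))
D=cloud(d)
for n,x,y,r,h in(('lp',.455,.009,.054,.074),('sp',.638,.245,.040,.064)):
    m=(abs(np.hypot(D[...,0]-x,D[...,1]-y)-r)<.009)&(D[...,2]>h-.005)&(D[...,2]<h+.006)
    print(n,m.sum(),np.round(circ(D[m]),4))
E
```

```text
t 24.88 tcp [0.4519 0.2593 0.1006] rpy [-179.91   -0.    -64.7 ] F [0.  0.7 0.6] open 0.47
shift in tool now [-0.0002  0.0013  0.0836] in target axes [-0.0002  0.0012  0.0836] turn [-0.0017 -0.      0.0052]
lp 235 [0.4531 0.0089 0.0529]
sp 110 [0.638  0.2449 0.0392]
```

View pics/s8c.png

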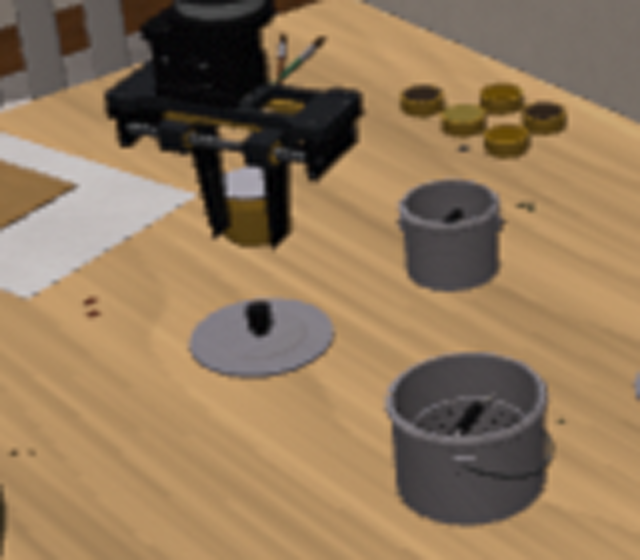

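Pots haven't moved; the jaws are above the lid's knob (crop 259,318). Descend to TCP z about 0.018.

Emit:
carry_out(deltas="0 0.001 0.015 0 0 0;0 0 0.02 0 0 0;0 0 0.02 0 0 0;0 0 0.012 0 0 0;0 0 0.008 0 0 0;0 0 0.005 0 0 0;0 0 0.002 0 0 0;0 0 0 0 0 0;0 0 0 0 0 0")

```text
time: 26.0
tcp_pos: [0.4504, 0.2588, 0.0182]
tool_rot: [-179.9, -0.0, -64.7]
force: [0.1, -0.9, 0.9]
opening: 0.471
```

Emit:
carry_out(deltas="0 0 0 0 0 0;0 0 0 0 0 0;0 0 0 0 0 0;0 0 0 0 0 0;0 0 0 0 0 0;0 0 0 0 0 0", gripper=0)

```text
time: 26.75
tcp_pos: [0.45, 0.2586, 0.0177]
tool_rot: [180.0, 0.0, -64.7]
force: [0.2, 0.6, 0.8]
opening: 0.199
```

Emit:
carry_out(deltas="0 0 -0.01 0 0 0;0 0 -0.02 0 0 0;0 0 -0.03 0 0 0;0 0 -0.04 0 0 0;0 0 -0.03 0 0 0;0 0 -0.02 0 0 0;0 0 -0.01 0 0 0;0 0 0 0 0 0")

```text
time: 27.75
tcp_pos: [0.45, 0.2586, 0.1777]
tool_rot: [-180.0, -0.0, -64.7]
force: [-0.0, 1.5, -1.3]
opening: 0.202
```

```bash
python3 - <<'E'
from h import *
go(.4545,.0105,.11)
E
```

```text
t 27.75 tcp [0.45   0.2586 0.1777] rpy [-179.99   -0.    -64.69] F [-0.   1.5 -1.3] open 0.202
shift in tool now [0.2262 0.102  0.0677] in target axes [0.2267 0.1008 0.0677] turn [-0.0001 -0.      0.0055]
```

Emit:
carry_out(deltas="0.0162 0.008 0 0 0 0;0.03 0.014 0 0 0 0;0.04 0.018 0 0 0 0;0.04 0.018 0 0 0 0;0.04 0.018 0 0 0 0;0.03 0.013 0 0 0 0;0.02 0.009 0 0 0 0;0.01 0.004 0.01 0 0 0;0 0 0.02 0 0 0;0 0 0.01 0 0 0;0 0 0 0 0 0;0 0 0 0 0 0")

```text
time: 29.25
tcp_pos: [0.4548, 0.0107, 0.1381]
tool_rot: [-180.0, -0.0, -64.7]
force: [-0.2, 0.6, -1.5]
opening: 0.201
```

```bash
python3 - <<'E'
from h import *
d=grab('side','s9');go(.4545,.0105,.0837)
cv2.imwrite('pics/s9c.png',cv2.resize(cv2.cvtColor(d['pixels'],cv2.COLOR_RGB2BGR)[110:260,220:380],None,fx=4,fy=4,interpolation=cv2.INTER_CUBIC))
D=cloud(d); tcp=bot.get_state()['tcp_pos']; z0=tcp[2]-.0177
m=(np.hypot(D[...,0]-tcp[0],D[...,1]-tcp[1])<.07)&(abs(D[...,2]-z0-.011)<.006)
print(m.sum(),(D[m].min(0)+D[m].max(0))/2,np.ptp(D[m],0))
mm=m.astype(np.uint8); c=max(cv2.findContours(mm,0,1)[0],key=len)[:,0]
h=cv2.convexHull(c)[:,0]
q=np.array([onplane(d,a,b,z0+.012) for a,b in h]); print(np.round(circ(q),4))
# plane fit
A=np.c_[D[m][:,:2]-tcp[:2],np.ones(m.sum())];print('slopes',np.linalg.lstsq(A,D[m][:,2]-z0,rcond=None)[0].round(4))
E
```

```text
t 29.3 tcp [0.455  0.0107 0.1383] rpy [-1.7994e+02 -3.0000e-02 -6.4650e+01] F [ 1.2 -1.  -2. ] open 0.199
shift in tool now [-0.0001  0.0006  0.0546] in target axes [-0.      0.0005  0.0546] turn [-0.001  -0.0006  0.006 ]
631 [0.4566399  0.00915185 0.13210969] [0.11691133 0.11440875 0.01093885]
[0.4552 0.0082 0.0576]
slopes [0.0044 0.0022 0.0127]
```

View pics/s9c.png

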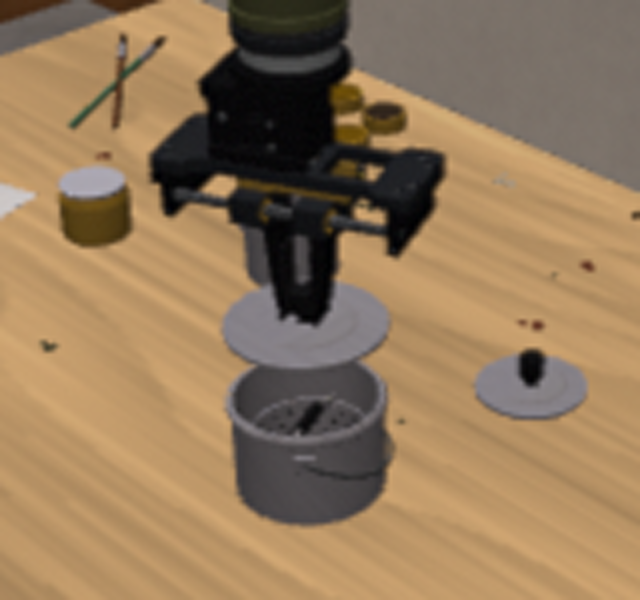

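Emit:
carry_out(deltas="-0.0005 0.001 0.008 0 0 0;0 0 0.012 0 0 0;0 0 0.012 0 0 0;0 0 0.008 0 0 0;0 0 0.005 0 0 0;0 0 0.003 0 0 0;0 0 0.002 0 0 0;0 0 0.002 0 0 0;0 0 0.001 0 0 0;0 0 0 0 0 0;0 0 0 0 0 0")

```text
time: 30.68
tcp_pos: [0.4535, 0.0105, 0.0848]
tool_rot: [-180.0, -0.0, -64.7]
force: [-0.6, -0.1, -1.4]
opening: 0.2
```

Emit:
carry_out(deltas="0 0 0.001 0 0 0;0 0 0.0005 0 0 0;0 0 0 0 0 0;0 0 0 0 0 0")

```text
time: 31.18
tcp_pos: [0.4536, 0.0105, 0.0837]
tool_rot: [-180.0, -0.0, -64.7]
force: [-2.9, 0.5, 5.8]
opening: 0.198
```

Emit:
carry_out(deltas="0 0 0 0 0 0;0 0 0 0 0 0;0 0 0 0 0 0;0 0 0 0 0 0", gripper=0.045)

```text
time: 31.68
tcp_pos: [0.4533, 0.0106, 0.083]
tool_rot: [180.0, 0.0, -64.7]
force: [-0.2, -0.5, 0.1]
opening: 0.468
```

Emit:
carry_out(deltas="0 0 -0.01 0 0 0;0 0 -0.02 0 0 0;0 0 -0.03 0 0 0;0 0 -0.03 0 0 0;0 0 -0.02 0 0 0;0 0 -0.01 0 0 0;0 0 0 0 0 0")

```text
time: 32.55
tcp_pos: [0.4538, 0.0105, 0.2039]
tool_rot: [-179.9, -0.0, -64.7]
force: [0.2, -0.2, 0.4]
opening: 0.474
```

```bash
python3 - <<'E'
from h import *
d=grab('side','s10');go(.6405,-.0273,.1)
cv2.imwrite('pics/s10c.png',cv2.resize(cv2.cvtColor(d['pixels'],cv2.COLOR_RGB2BGR)[110:260,220:380],None,fx=4,fy=4,interpolation=cv2.INTER_CUBIC))
D=cloud(d)
for X,l in((D,'side'),):
    m=(np.hypot(X[...,0]-.454,X[...,1]-.01)<.05)&(np.hypot(X[...,0]-.454,X[...,1]-.01)>.02)&(X[...,2]>.065)&(X[...,2]<.095)
    A=np.c_[X[m][:,:2]-[.454,.01],np.ones(m.sum())];print('plane',np.linalg.lstsq(A,X[m][:,2],rcond=None)[0].round(4))
E
```

```text
t 32.6 tcp [0.4532 0.0106 0.2029] rpy [ 1.7999e+02  1.0000e-02 -6.4690e+01] F [-1.3  0.4 -0.8] open 0.472
shift in tool now [ 0.1143 -0.1531  0.1029] in target axes [ 0.1135 -0.1537  0.1029] turn [0.0002 0.0002 0.0055]
plane [0.0053 0.0013 0.0791]
```

View pics/s10c.png

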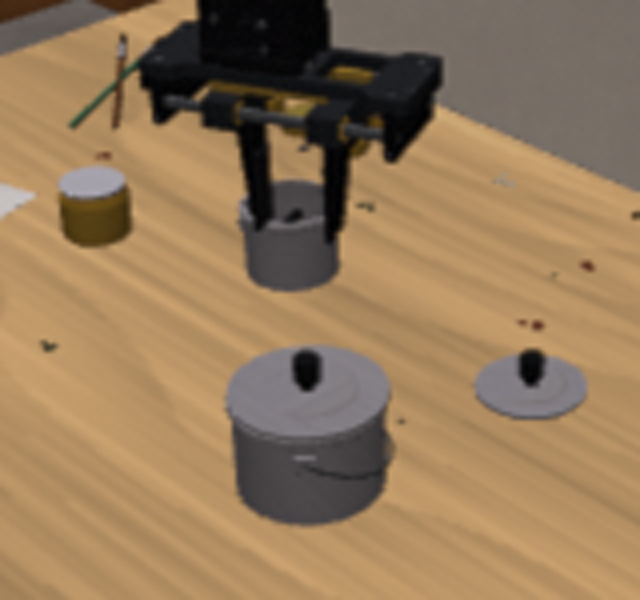

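Emit:
carry_out(deltas="0.0143 -0.0181 0 0 0 0;0.02 -0.03 0 0 0 0;0.03 -0.04 0 0 0 0;0.025 -0.035 0 0 0 0;0.015 -0.02 0.02 0 0 0;0.01 -0.01 0.03 0 0 0;0 0 0.03 0 0 0;0 0 0.02 0 0 0;0 0 0 0 0 0;0 0 0 0 0 0")

```text
time: 33.85
tcp_pos: [0.6412, -0.0273, 0.1043]
tool_rot: [-179.9, -0.0, -64.7]
force: [0.3, -0.5, 0.5]
opening: 0.47
```

```bash
python3 - <<'E'
from h import *
go(.6405,-.0273,.0177)
E
```

```text
t 33.85 tcp [ 0.6412 -0.0273  0.1043] rpy [-1.7992e+02 -5.0000e-02 -6.4680e+01] F [ 0.3 -0.5  0.5] open 0.47
shift in tool now [-0.0004  0.0008  0.0866] in target axes [-0.0003  0.0007  0.0866] turn [-0.0013 -0.0008  0.0055]
```

Emit:
carry_out(deltas="0 0 0.015 0 0 0;0 0 0.02 0 0 0;0 0 0.02 0 0 0;0 0 0.015 0 0 0;0 0 0.008 0 0 0;0 0 0.005 0 0 0;0 0 0.002 0 0 0;0 0 0 0 0 0;0 0 0 0 0 0")

```text
time: 34.98
tcp_pos: [0.6411, -0.0274, 0.0188]
tool_rot: [-179.9, -0.0, -64.7]
force: [0.6, -0.6, -0.2]
opening: 0.475
```

Emit:
carry_out(deltas="0 0 0 0 0 0;0 0 0 0 0 0;0 0 0 0 0 0;0 0 0 0 0 0;0 0 0 0 0 0;0 0 0 0 0 0", gripper=0)

```text
time: 35.72
tcp_pos: [0.6407, -0.0273, 0.0182]
tool_rot: [-180.0, -0.0, -64.7]
force: [-1.2, 0.1, 0.9]
opening: 0.202
```

Emit:
carry_out(deltas="0 0 -0.01 0 0 0;0 0 -0.02 0 0 0;0 0 -0.03 0 0 0;0 0 -0.04 0 0 0;0 0 -0.03 0 0 0;0 0 -0.02 0 0 0;0 0 -0.01 0 0 0;0 0 0 0 0 0")

```text
time: 36.72
tcp_pos: [0.6408, -0.0273, 0.1785]
tool_rot: [-180.0, -0.0, -64.7]
force: [-0.7, 0.3, -1.5]
opening: 0.2
```

```bash
python3 - <<'E'
from h import *
go(.638,.245,.11)
E
```

```text
t 36.73 tcp [ 0.6408 -0.0273  0.1785] rpy [-1.7998e+02 -2.0000e-02 -6.4690e+01] F [-0.7  0.3 -1.5] open 0.2
shift in tool now [-0.2474 -0.1139  0.0685] in target axes [-0.248  -0.1126  0.0685] turn [-0.0004 -0.0003  0.0055]
```

Emit:
carry_out(deltas="-0.0174 -0.0079 0 0 0 0;-0.03 -0.014 0 0 0 0;-0.04 -0.019 0 0 0 0;-0.04 -0.019 0 0 0 0;-0.04 -0.018 0 0 0 0;-0.04 -0.018 0 0 0 0;-0.03 -0.014 0 0 0 0;-0.01 -0.004 0.01 0 0 0;0 0 0.025 0 0 0;0 0 0.012 0 0 0;0 0 0 0 0 0;0 0 0 0 0 0")

```text
time: 38.22
tcp_pos: [0.6384, 0.2447, 0.1318]
tool_rot: [-179.9, -0.0, -64.7]
force: [0.5, -1.5, -0.0]
opening: 0.202
```

```bash
python3 - <<'E'
from h import *
d=grab('side','s11');go(.638,.245,.0742)
cv2.imwrite('pics/s11c.png',cv2.resize(cv2.cvtColor(d['pixels'],cv2.COLOR_RGB2BGR)[80:230,220:380],None,fx=4,fy=4,interpolation=cv2.INTER_CUBIC))
D=cloud(d); tcp=bot.get_state()['tcp_pos']; z0=tcp[2]-.0182
m=(np.hypot(D[...,0]-tcp[0],D[...,1]-tcp[1])<.055)&(abs(D[...,2]-z0-.011)<.006)
mm=m.astype(np.uint8); c=max(cv2.findContours(mm,0,1)[0],key=len)[:,0]
h=cv2.convexHull(c)[:,0]
q=np.array([onplane(d,a,b,z0+.012) for a,b in h]); print(np.round(circ(q),4))
A=np.c_[D[m][:,:2]-tcp[:2],np.ones(m.sum())];print('slopes',np.linalg.lstsq(A,D[m][:,2]-z0,rcond=None)[0].round(4))
m=(abs(np.hypot(D[...,0]-.638,D[...,1]-.245)-.04)<.009)&(D[...,2]>.059)&(D[...,2]<.07)
print(m.sum(),np.round(circ(D[m]),4))
E
```

```text
t 38.27 tcp [0.6386 0.2448 0.1323] rpy [-1.799e+02 -1.000e-02 -6.472e+01] F [-0.1 -0.5 -1.5] open 0.202
shift in tool now [-0.0004  0.0005  0.0581] in target axes [-0.0004  0.0004  0.0581] turn [-0.0017 -0.0003  0.0049]
[0.6365 0.2401 0.0432]
slopes [ 0.0002 -0.0015  0.0124]
116 [0.6383 0.244  0.0394]
```

View pics/s11c.png

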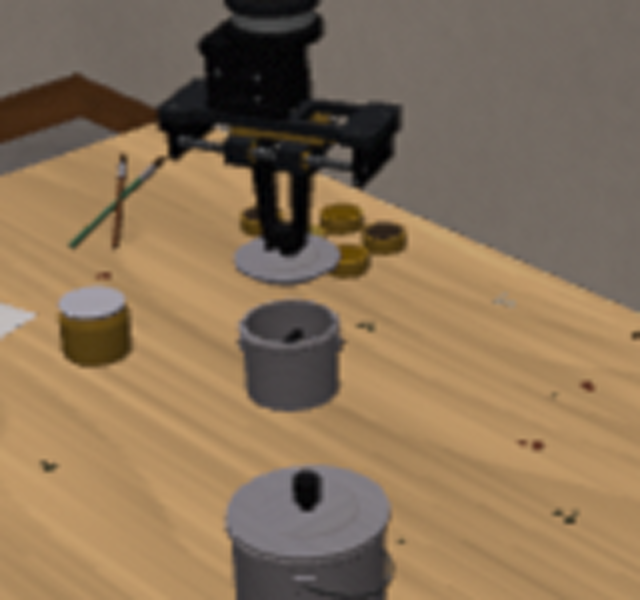

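```bash
python3 - <<'E'
from h import *
d=load('s11'); tcp=np.array([.6386,.2448,.1323]); z0=tcp[2]-.0182
im=cv2.resize(cv2.cvtColor(d['pixels'],cv2.COLOR_RGB2BGR)[120:190,265:320],None,fx=10,fy=10,interpolation=cv2.INTER_CUBIC)
def dr(x,y,z,r,c):
    p=np.array([proj(d,[x+r*np.cos(a),y+r*np.sin(a),z]) for a in np.linspace(0,6.283,80)])
    p=((p-[265,120]+.5)*10).astype(np.int32); cv2.polylines(im,[p],True,c,1)
dr(tcp[0],tcp[1],z0+.012,.043,(0,255,0))
dr(.638,.2445,.064,.0425,(0,0,255)); dr(.638,.2445,.064,.0365,(0,0,255))
cv2.imwrite('pics/s11o.png',im[:600])
E
```

```text
(no output)
```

View pics/s11o.png

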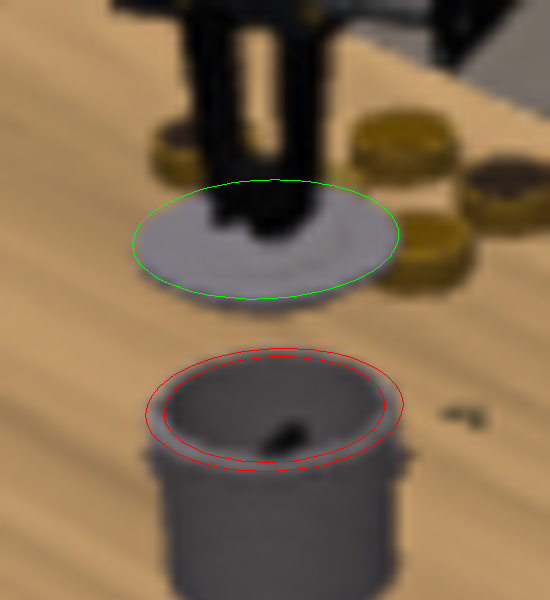

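Emit:
carry_out(deltas="0 0.0003 0.01 0 0 0;0 0 0.012 0 0 0;0 0 0.012 0 0 0;0 0 0.008 0 0 0;0 0 0.005 0 0 0;0 0 0.003 0 0 0;0 0 0.003 0 0 0;0 0 0.002 0 0 0;0 0 0.001 0 0 0;0 0 0 0 0 0;0 0 0 0 0 0")

```text
time: 39.65
tcp_pos: [0.6377, 0.245, 0.0754]
tool_rot: [-180.0, 0.0, -64.7]
force: [-0.0, 0.2, -0.4]
opening: 0.204
```

Emit:
carry_out(deltas="0 0 0.001 0 0 0;0 0 0.0005 0 0 0;0 0 0 0 0 0;0 0 0 0 0 0")

```text
time: 40.15
tcp_pos: [0.638, 0.2451, 0.0742]
tool_rot: [-179.9, 0.0, -64.7]
force: [0.6, 1.2, 2.7]
opening: 0.202
```

Emit:
carry_out(deltas="0 0 0 0 0 0;0 0 0 0 0 0;0 0 0 0 0 0;0 0 0 0 0 0", gripper=0.045)

```text
time: 40.65
tcp_pos: [0.6374, 0.2448, 0.0734]
tool_rot: [180.0, 0.0, -64.7]
force: [0.8, -0.5, -0.2]
opening: 0.466
```

Emit:
carry_out(deltas="0 0 -0.01 0 0 0;0 0 -0.02 0 0 0;0 0 -0.03 0 0 0;0 0 -0.03 0 0 0;0 0 -0.02 0 0 0;0 0 -0.01 0 0 0;0 0 0 0 0 0")

```text
time: 41.52
tcp_pos: [0.6378, 0.245, 0.1944]
tool_rot: [-179.9, -0.0, -64.7]
force: [0.7, 0.6, -0.3]
opening: 0.469
```

Emit:
carry_out(deltas="0 -0.02 0 0 0 0;0 -0.03 0 0 0 0;0 -0.03 0 0 0 0;0 -0.03 0 0 0 0;0 -0.03 0 0 0 0;0 -0.03 0 0 0 0;0 -0.02 0 0 0 0;0 0 0 0 0 0;0 0 0 0 0 0")

```text
time: 42.65
tcp_pos: [0.8085, 0.3258, 0.192]
tool_rot: [179.8, 0.0, -64.7]
force: [-0.1, -0.1, 0.3]
opening: 0.472
```

```bash
python3 - <<'E'
from h import *
s=grab('side','s12');t=grab('top','t12');go(.6,.2,.2)
a=cv2.resize(cv2.cvtColor(s['pixels'],cv2.COLOR_RGB2BGR)[80:260,180:380],None,fx=3,fy=3,interpolation=cv2.INTER_CUBIC)
cv2.imwrite('pics/s12c.png',a);cv2.imwrite('pics/t12c.png',cv2.resize(cv2.cvtColor(t['pixels'],cv2.COLOR_RGB2BGR)[100:270,160:480],None,fx=2.4,fy=2.4,interpolation=cv2.INTER_CUBIC))
for n,x,y,R,h in(('L',.454,.01,.05,.078),('S',.638,.245,.037,.068)):
  for X,l in((cloud(s),'side'),(cloud(t),'top')):
    r=np.hypot(X[...,0]-x,X[...,1]-y); m=(r<R)&(r>.016)&(abs(X[...,2]-h)<.012)
    A=np.c_[X[m][:,:2]-[x,y],np.ones(m.sum())];print(n,l,m.sum(),'plane',np.linalg.lstsq(A,X[m][:,2],rcond=None)[0].round(4))
  p=[x,y,h+.018];mt,_,c1=blob(dark(t),*proj(t,p),10); ms,_,c2=blob(dark(s),*proj(s,p),10)
  o1,r1=ray(t,*c1);o2,r2=ray(s,*c2);k=np.linalg.lstsq(np.c_[r1,-r2],o2-o1,rcond=None)[0];a=o1+r1*k[0];b=o2+r2*k[1]
  print(n,'knob',((a+b)/2).round(4),np.linalg.norm(a-b).round(4))
E
```

```text
t 42.75 tcp [0.8086 0.3258 0.1933] rpy [ 1.7994e+02  1.0000e-02 -6.4690e+01] F [ 0.1 -0.1  0.4] open 0.474
shift in tool now [ 0.0246  0.2424 -0.0064] in target axes [ 0.0259  0.2423 -0.0067] turn [0.001  0.0001 0.0054]
L side 466 plane [ 0.0008 -0.0016  0.0792]
L top 821 plane [0.0083 0.0065 0.0789]
L knob [0.4545 0.0108 0.094 ] 0.0018
S side 135 plane [ 0.0147 -0.0087  0.0688]
S top 397 plane [0.0141 0.006  0.0687]
S knob [0.6382 0.2451 0.0833] 0.0009
```

View pics/s12c.png

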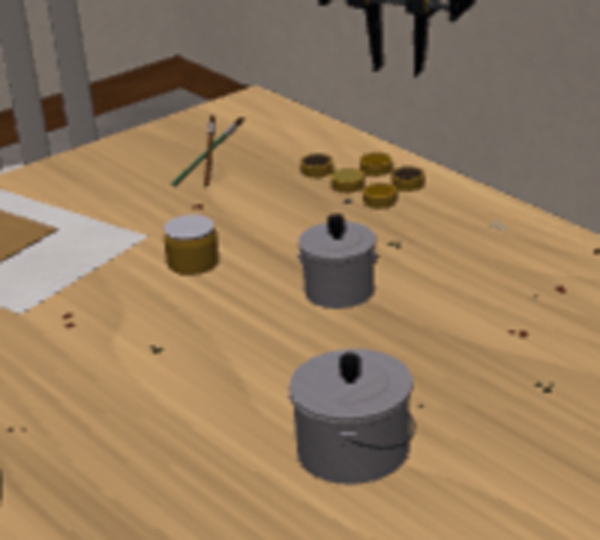

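View pics/t12c.png

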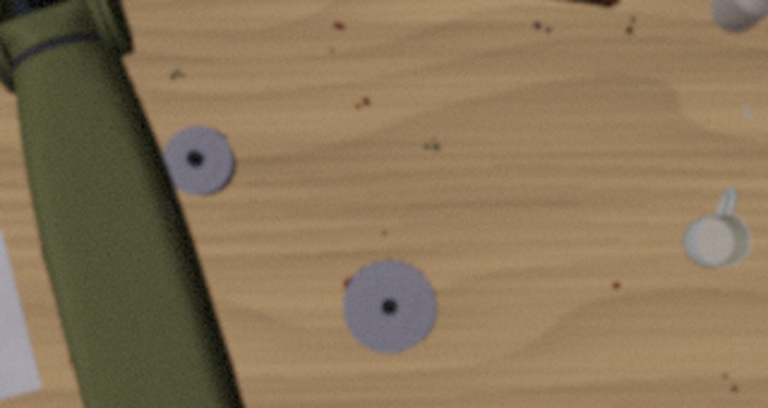

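```bash
python3 -c "
from plant import bot
print(bot.job_done())"
```

```text
the job is handed in; nothing more can be done
None
```

I put both brush washers back together and handed the job in after about 43 s. Each strainer basket stands in its own pot, and each lid is on its own pot.

| Lid | Knob position from two views (x, y) | Pot axis measured at the start (x, y) | Flange top measured | Flange top expected | Tilt |
|---|---|---|---|---|---|
| Large | 0.4545, 0.0108 m | 0.4545, 0.0105 m | 79 mm | 78 mm | about 0.01 rad at most |
| Small | 0.6382, 0.2451 m | 0.638, 0.245 m | 69 mm | 68 mm | about 0.017 rad at most |

- **Baskets:** I checked both by picture and release height before closing the lids. They can't be seen now that the pots are closed.
- **Surroundings:** The pots measured within about 1 mm of their starting places before the lids went on. The mug and the tin look untouched in the last pictures, though I didn't re-measure them. The arm was clear of everything at hand-in.
- **Disagreements:** The two cameras differed by 1–2 mm on pot positions, within the stated calibration. One rough outline fit of the small lid while it was held read about 5 mm off. An overlay on the picture showed that lid centred to about 1 mm, so I relied on the overlay, and the final knob measurement agreed with it.

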